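# Start-up sequence on a hooded test console

### The job

Run the start-up sequence on the hooded test console: press the green key, then the yellow key, then the blue key, one at a time, each all the way down so that its white flag pops up, and let it spring back before you touch the next. Never press the red key, and do not shift the multimeter, the battery pack or the screwdriver lying in front of the console.

Things in the scene. Friction and masses are not known exactly. Their poses are not given: they have to be found in the camera images.
- console: Grey hooded test console, fixed, 262 mm wide (y), 136 mm deep. Origin on the bench under the middle of its sloped panel; x points to its rear, away from the operator, z up. The panel faces the operator: its outward normal leans 40 degrees from vertical toward the console's -x. Four keys sit on it in one row along y, 58 mm apart, in any colour order, tops 81 mm above the bench.
- hood_edge (a point): Middle of the front edge of the flat hood that covers the keys: 47 mm in front (-x) of the console's origin, 177 mm above the bench, 262 mm wide. It overhangs the key centres by 10 mm, so the keys cannot be reached from straight above; come in about along the panel normal, 20 to 45 degrees from vertical. Along a key's normal the edge stays 54 mm to the rear of the key's axis.
- green_key_top (a point): Centre of the top face of the green key: a round green cap, 30 mm across, standing 12 mm proud of its grey housing. Its z axis is the panel's outward normal (the key is pressed along -z), its x axis points up the slope, y along the row of keys. Moves with the key.
- green_key (a joint): Travel of the green key in m: 0 up, 0.006 fully down. A spring returns it; about 1 N starts it and about 4.5 N holds it fully down.
- green_flag (a joint): White flag (22 mm wide) in the slot 50 mm up the slope from the green key's centre, in rad: 0 hidden (flush). A press of its key tips it up and it stays up, about 0.28 (standing 9 mm out) after a full press; a half press lifts it only part of the way.
- yellow_key_top (a point): Centre of the top face of the yellow key: a round yellow cap, 30 mm across, standing 12 mm proud of its grey housing. Its z axis is the panel's outward normal (the key is pressed along -z), its x axis points up the slope, y along the row of keys. Moves with the key.
- yellow_key (a joint): Travel of the yellow key in m: 0 up, 0.006 fully down. A spring returns it; about 1 N starts it and about 4.5 N holds it fully down.
- yellow_flag (a joint): White flag (22 mm wide) in the slot 50 mm up the slope from the yellow key's centre, in rad: 0 hidden (flush). A press of its key tips it up and it stays up, about 0.28 (standing 9 mm out) after a full press; a half press lifts it only part of the way.
- blue_key_top (a point): Centre of the top face of the blue key: a round blue cap, 30 mm across, standing 12 mm proud of its grey housing. Its z axis is the panel's outward normal (the key is pressed along -z), its x axis points up the slope, y along the row of keys. Moves with the key.
- blue_key (a joint): Travel of the blue key in m: 0 up, 0.006 fully down. A spring returns it; about 1 N starts it and about 4.5 N holds it fully down.
- blue_flag (a joint): White flag (22 mm wide) in the slot 50 mm up the slope from the blue key's centre, in rad: 0 hidden (flush). A press of its key tips it up and it stays up, about 0.28 (standing 9 mm out) after a full press; a half press lifts it only part of the way.
- red_key_top (a point): Centre of the top face of the red key: a round red cap, 30 mm across, standing 12 mm proud of its grey housing. Its z axis is the panel's outward normal (the key is pressed along -z), its x axis points up the slope, y along the row of keys. Moves with the key.
- red_key (a joint): Travel of the red key in m: 0 up, 0.006 fully down. A spring returns it; about 1 N starts it and about 4.5 N holds it fully down.
- red_flag (a joint): White flag (22 mm wide) in the slot 50 mm up the slope from the red key's centre, in rad: 0 hidden (flush). A press of its key tips it up and it stays up, about 0.28 (standing 9 mm out) after a full press; a half press lifts it only part of the way.
- multimeter: Red and black multimeter, 155 x 80 x 48 mm, lying loose in front of the console; origin at the centre of its underside, its long side along its x.
- battery_pack: Blue battery pack with leads, 123 x 40 x 21 mm, lying loose in front of the console; origin at the centre of its underside, length along its y.
- driver: Yellow-handled screwdriver, 167 x 29 x 27 mm, lying loose in front of the console; origin at the centre of its underside, length along its y.

How it is judged:
On the way, in this order (a step that is already met when the one before it is completed fails the run):
1. the green key has been pressed (its flag is up) and has sprung back (value of joint green_flag above 0.18 rad and value of joint green_key below 0.0015 m), for 0.1 s.
2. the yellow key has been pressed (its flag is up) and has sprung back (value of joint yellow_flag above 0.18 rad and value of joint yellow_key below 0.0015 m), for 0.1 s.
3. the blue key has been pressed (its flag is up) and has sprung back (value of joint blue_flag above 0.18 rad and value of joint blue_key below 0.0015 m), for 0.1 s.
At the end, for the whole second after the job is handed in: The green, yellow and blue flags are up (over 0.18 rad), the red flag is down (under 0.06 rad), all four keys are up (within 1.5 mm), and the multimeter, battery pack and screwdriver lie within 20 mm of where they were (all of step 1 and all of step 2 and all of step 3 and value of joint red_flag below 0.06 rad and value of joint red_key below 0.0015 m and distance of each of multimeter, battery_pack, driver from where it was at the start of the episode below 0.02 m); the robot touches nothing.
It fails at once if the red key is pressed (over 2 mm) (value of joint red_key above 0.002 m).
It fails at once if two keys are pressed at once (both over 2 mm) (value of joint each of green_key, yellow_key above 0.002 m or value of joint each of green_key, blue_key above 0.002 m or value of joint each of yellow_key, blue_key above 0.002 m).
It fails at once if the yellow key is pressed (over 2 mm) before the green flag is up (value of joint yellow_key above 0.002 m and value of joint green_flag below 0.18 rad).
It fails at once if the blue key is pressed (over 2 mm) before the yellow flag is up (value of joint blue_key above 0.002 m and value of joint yellow_flag below 0.18 rad).
It fails at once if the multimeter, battery pack or screwdriver is shifted by more than 20 mm (distance of any of multimeter, battery_pack, driver from where it was at the start of the episode above 0.02 m).
It also fails if it takes over 40 s, if anything falls off the work surface, if the arm or the gripper's body presses on something with over 40 N, if the wrist force passes 120 N, or if a joint passes its speed limit or range.

### The arm

A 6-joint arm with a two-finger parallel gripper is mounted at the origin on a cart in front of the work surface, level with it; the furniture and walls round the work are solid. World frame = base frame: x ahead of the robot, y to its left, z up, the work surface at z = 0. Lengths are in m, angles in rad, forces in N, time in s.
With the tool pointing down it reaches from about 0.25 to 0.85 m from the base axis. Payload 12.5 kg.
Tool frame: the origin (TCP) lies on the centre line of the jaws, within the pads' length; the fingertips stand 8 mm ahead of it and the grasp point (between the pads) lies 11 mm behind it; z points along the fingers, y is the line along which they close (so a half turn about z gives the same grasp; the last joint's range is limited). The gripper opens to 93 mm and grips with 3 to 60 N. Pads are 15 mm wide; open, the fingers measure 128 mm over their backs; the gripper's body (75 mm by 188 mm) begins 65 mm behind the grasp point.
Start: joints at [1.052, 0.351, 1.652, -0, 1.139, -0.085], TCP at [0.231, 0.499, 0.227] pointing down, gripper open.
Joint ranges: [-2.75, 2.75], [-0.79, 2.1], [0.01, 2.65], [-1.57, 4.71], [0.07, 3.14], [-2.87, 2.87]. Speed limits (rad/s): [2.22, 2.22, 2.79, 3.14, 3.14, 3.14].

### API

Orientations are given as a 3x3 rotation matrix whose columns are the frame's x, y, z axes.
In Python, from rig import manip gives the robot as it stands. The module is installed in compiled form; this text tells all that it offers. Calls block until the motion is done:
- manip.move_ptp(position, orientation): joint-space move of the TCP to a pose.
- manip.move_straight(position, rotation=None, vel=0.15, guard=None): straight line of the TCP; rotation=None keeps the orientation; vel is the mean speed in m/s. With guard (N) it stops when the force on the tool has changed by that much, and returns True; else False.
- manip.set_joints(angles): joint-space move.
- manip.gripper_to(opening, effort=None): finger opening in m; effort is the grip in N (None keeps the last); returns when the fingers have stopped.
- manip.wait(seconds).
- manip.inverse_kinematics(position, orientation): joint angles nearest the present ones, or None.
- manip.grab_frame(name): name is "side" or "top" or "wrist"; returns a dict with "color" (480x640x3 uint8, red, green, blue), "fovy" (degrees; the focal length in pixels is half the picture's height over the tangent of half this angle, whatever the lens; pixels are square), "cx", "cy" (the principal point, pixels), "rvec" (rotation vector, rad) and "tvec" (3), from world to camera coordinates, as OpenCV has them. Camera axes: x right, y down, z forward; pixel columns grow to the right and rows downward; lengths in m; the calibration is good to about 2 mm. A picture is of the moment at which its call begins. There is no depth.
A pose or a line that the arm cannot do raises manip.Unreachable and nothing moves.
- manip.finish_job(): hands the job in; it is judged then, once.
Readings, each from a call of its own:
- manip.current_t(): time.
- manip.current_joint_pos(): joint angles.
- manip.current_qvel(): joint speeds.
- manip.current_joint_torque(): joint torques, N m.
- manip.current_position(): TCP position.
- manip.current_tcp_rot(): TCP orientation.
- manip.current_contact_force(): force on the tool from outside, world axes, zero at the start.
- manip.current_ft_torque(): the same for the moment, N m.
- manip.current_opening(): finger opening in m.
- manip.current_grip_force(): force on a finger pad.
Only numpy, scipy, OpenCV 4.12 (cv2) and the standard library are available. Lean on these libraries where they do the work, as an engineer would, in place of code of your own. Each camera call takes 0.05 s, during which the arm holds its last target. There are 200 camera calls.

## Working session

There is one attempt and no reset: what is moved stays moved. The work goes in short steps, each a Python script; the robot and the scene stay as the last script left them, time stands still between calls to the robot, and variables do not carry over. Pictures are saved under pics/ and viewed, at most 10 in all, crops included, and the job is handed in when it is done.

```bash
mkdir -p pics; python3 - <<'E'
from rig import manip
import cv2,numpy as np,pickle
d={n:manip.grab_frame(n) for n in("side","top","wrist")}
pickle.dump(d,open('f0.pkl','wb'))
for n,f in d.items():
    cv2.imwrite(f'pics/{n}0.png',f['color'][:,:,::-1])
    R=cv2.Rodrigues(np.array(f['rvec']))[0]
    print(n,f['fovy'],f['cx'],f['cy'],-R.T@np.array(f['tvec']),R[2])
E
```

```text
side 49.12796926075297 323.42783992083605 245.8859960654534 [0.29666656 0.40179232 0.84752929] [ 0.28355167 -0.4677905  -0.83712036]
top 46.934847813310945 321.1702608199461 241.73761089007488 [0.37289338 0.03872934 1.06094844] [ 0.16720077  0.00134572 -0.98592195]
wrist 59.160602926428226 314.6255740056353 242.97772423963477 [0.15492514 0.5343744  0.38538255] [ 0.27322094 -0.12767776 -0.95344046]
```

View pics/side0.png

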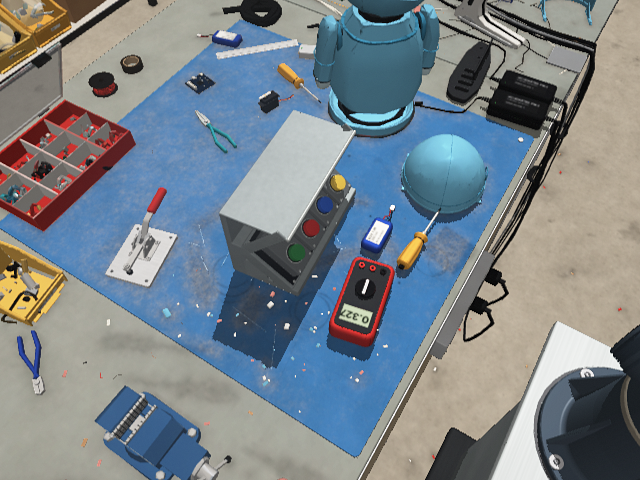

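View pics/top0.png

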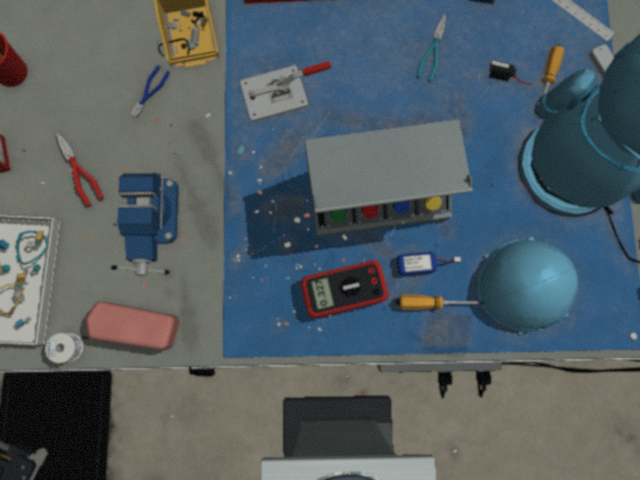

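Side view: keys run green (296,252), red (311,229), blue (324,205), yellow (338,183). The multimeter, battery and driver lie in front of the console, with a dome at (445,175) and a figure nearby. Top view: the hood covers the upper part of the keys, and the dome sits at (527,285). Next I zoom in on the caps.

```bash
cat > h.py <<'E'
import cv2,numpy as np,pickle
def cam(f):
    R=cv2.Rodrigues(np.array(f['rvec']))[0]; t=np.array(f['tvec']).ravel()
    F=240/np.tan(np.radians(f['fovy'])/2)
    return R,t,F
def ray(f,p):
    R,t,F=cam(f); d=R.T@np.array([(p[0]-f['cx'])/F,(p[1]-f['cy'])/F,1]); return -R.T@t,d/np.linalg.norm(d)
def onz(f,p,z):
    o,d=ray(f,p); return o+d*(z-o[2])/d[2]
def proj(f,X):
    R,t,F=cam(f); c=R@np.array(X)+t; return np.array([f['cx']+F*c[0]/c[2],f['cy']+F*c[1]/c[2]])
def tri(f1,p1,f2,p2):
    o1,d1=ray(f1,p1);o2,d2=ray(f2,p2)
    s=np.linalg.lstsq(np.c_[d1,-d2],o2-o1,rcond=None)[0]
    a,b=o1+s[0]*d1,o2+s[1]*d2
    return (a+b)/2,np.linalg.norm(a-b)
E
python3 - <<'E'
from h import *
d=pickle.load(open('f0.pkl','rb'))
s=d['side']['color'][160:310,210:370,::-1]; t=d['top']['color'][110:240,290:480,::-1]
a=cv2.resize(s,None,fx=3.7,fy=3.7,interpolation=cv2.INTER_CUBIC); cv2.imwrite('pics/sidez.png',a)
cv2.imwrite('pics/topz.png',cv2.resize(t,None,fx=4,fy=4,interpolation=cv2.INTER_CUBIC))
for n,pts in(('side',dict(green=(296,252),red=(311,229),blue=(324,205),yellow=(338,183))),('top',dict(green=(338,215),red=(370,212),blue=(402,208),yellow=(433,204)))):
    for k,p in pts.items(): print(n,k,onz(d[n],p,.081).round(3))
for p in((307,141),(459,121),(470,191),(314,208)): print('hood',onz(d['top'],p,.177).round(3))
for p in((294,111),(353,130),(284,220),(221,213)): print('hoodside',onz(d['side'],p,.177).round(3))
print('dome axis', [tri(d['top'],(529,285),d['side'],(445,172))])
E
```

```text
side green [0.59  0.009 0.081]
side red [ 0.594 -0.045  0.081]
side blue [ 0.603 -0.103  0.081]
side yellow [ 0.608 -0.162  0.081]
top green [0.588 0.009 0.081]
top red [ 0.592 -0.05   0.081]
top blue [ 0.598 -0.108  0.081]
top yellow [ 0.604 -0.165  0.081]
hood [0.694 0.06  0.177]
hood [ 0.724 -0.196  0.177]
hood [ 0.602 -0.207  0.177]
hood [0.579 0.05  0.177]
hoodside [ 0.725 -0.195  0.177]
hoodside [ 0.61  -0.211  0.177]
hoodside [0.602 0.019 0.177]
hoodside [0.694 0.061 0.177]
dome axis [(array([ 0.45859444, -0.34735965,  0.02407012]), np.float64(0.0013111771792825434))]
```

View pics/sidez.png

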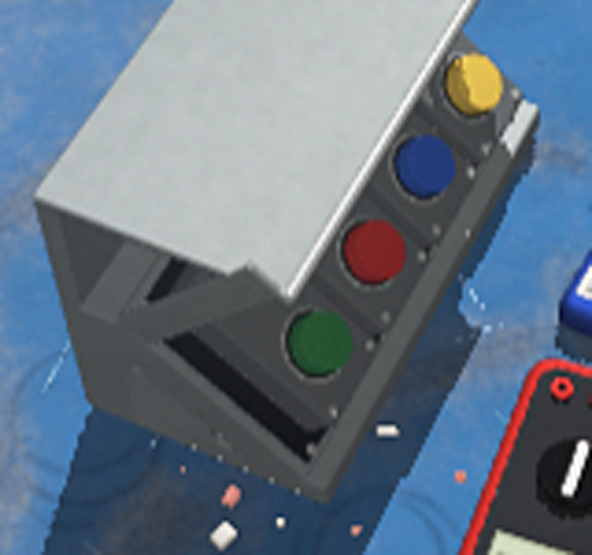

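View pics/topz.png

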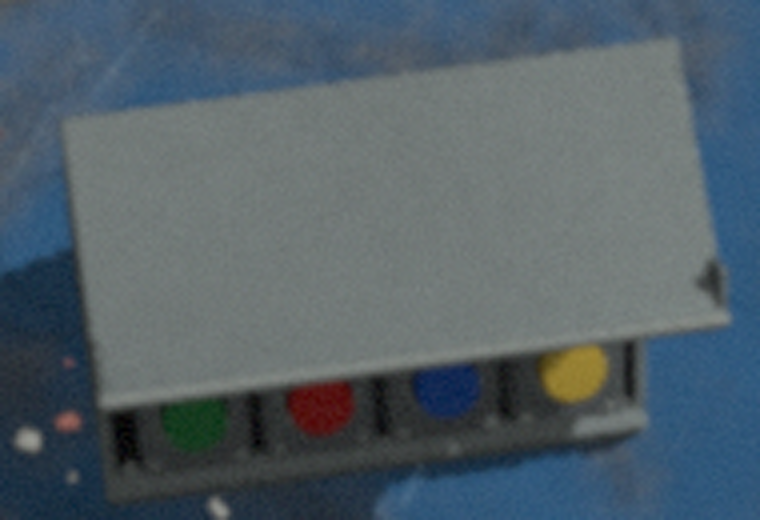

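The caps are clear and whole in the side view. At z=0.081 both views agree to about 3 mm: row mid (0.600,-0.076) and yaw about 5°. The hood corners also fit, with the edge 10 mm ahead of the row. Next I fit with masks, check the obstacles and go to hover over green.

```bash
cat >> h.py <<'E'
def keypose():
    return pickle.load(open('k.pkl','rb'))
E
python3 - <<'E'
from h import *
from rig import manip
d=pickle.load(open('f0.pkl','rb'));f=d['side']
hsv=cv2.cvtColor(f['color'],cv2.COLOR_RGB2HSV)
seed=dict(green=(296,252),red=(311,228),blue=(325,205),yellow=(338,183)); P=[]
for k,p in seed.items():
    h0=int(hsv[p[1],p[0],0]); dh=np.abs((hsv[...,0].astype(int)-h0+90)%180-90)
    m=((dh<12)&(hsv[...,1]>110)).astype(np.uint8)
    w=np.zeros_like(m); cv2.circle(w,p,13,1,-1)
    n,l,st,c=cv2.connectedComponentsWithStats(m*w); i=l[p[1],p[0]]
    P.append(onz(f,c[i],.081)); print(k,c[i].round(1),st[i],P[-1].round(4))
P=np.array(P); mid=P.mean(0); o=np.array([1.5,.5,-.5,-1.5])*.058
v=(o[:,None]*(P-mid)).sum(0)/(o**2).sum(); print('mid',mid.round(4),'scale',np.linalg.norm(v),'yaw',np.degrees(np.arctan2(-v[0],v[1])))
print('fig base',onz(d['top'],(520,170),0),'arm',onz(d['top'],(545,95),.2))
T=manip.current_tcp_rot(); print(T.round(2)); R,t,F=cam(d['wrist']); print('cam in tool',T.T@(-R.T@t-manip.current_position()))
yaw=np.radians(5.1); mid=(mid+np.array([.600,-.0775,.081]))/2
Y=np.array([-np.sin(yaw),np.cos(yaw),0]); X=np.array([np.cos(yaw),np.sin(yaw),0]); a=np.radians(40)
N=-np.sin(a)*X+np.array([0,0,np.cos(a)])
K={k:mid+Y*q for k,q in zip(seed,o)}; print(K)
for s in(1,-1):
    z=-N; y=Y*s; Rm=np.c_[np.cross(y,z),y,z]
    for k in K: print(s,k,[None if (q:=manip.inverse_kinematics(K[k]+N*h,Rm)) is None else q if False else np.round(q,2) for h in(.10,.002)])
pickle.dump((K,N,Y),open('k.pkl','wb'))
E
```

```text
green [296.1 252.4] [288 244  17  18 229] [0.5891 0.0101 0.081 ]
red [310.8 227.7] [303 219  17  18 222] [ 0.5959 -0.0474  0.081 ]
blue [324.5 204.3] [317 196  16  18 215] [ 0.6029 -0.1051  0.081 ]
yellow [337.5 182.5] [330 175  16  16 197] [ 0.6095 -0.1625  0.081 ]
mid [ 0.5993 -0.0762  0.081 ] scale 0.9993826188036301 yaw 6.737748247377583
fig base [ 0.68864481 -0.35780008  0.        ] arm [ 0.75636362 -0.33464524  0.2       ]
[[-0.91  0.42 -0.  ]
 [ 0.42  0.91 -0.  ]
 [ 0.   -0.   -1.  ]]
cam in tool [ 8.40104558e-02  1.04974292e-04 -1.59133804e-01]
{'green': array([0.59193897, 0.00978961, 0.081     ]), 'red': array([ 0.59709484, -0.04798077,  0.081     ]), 'blue': array([ 0.60225071, -0.10575116,  0.081     ]), 'yellow': array([ 0.60740658, -0.16352154,  0.081     ])}
1 green [array([-0.16,  0.23,  2.24,  1.65,  0.16,  2.86]), array([-0.13,  0.49,  2.12,  2.43,  0.21,  2.11])]
1 red [None, array([-0.26,  0.5 ,  2.1 ,  2.09,  0.25,  2.34])]
1 blue [None, array([-0.38,  0.52,  2.06,  1.82,  0.31,  2.51])]
1 yellow [None, array([-0.49,  0.55,  2.  ,  1.61,  0.36,  2.63])]
-1 green [array([-0.16,  0.23,  2.24,  1.65,  0.16, -0.28]), array([-0.13,  0.49,  2.12,  2.43,  0.21, -1.03])]
-1 red [array([-0.32,  0.25,  2.21,  1.49,  0.26, -0.24]), array([-0.26,  0.5 ,  2.1 ,  2.09,  0.25, -0.8 ])]
-1 blue [array([-0.45,  0.28,  2.17,  1.37,  0.35, -0.22]), array([-0.38,  0.52,  2.06,  1.82,  0.31, -0.64])]
-1 yellow [array([-0.57,  0.32,  2.1 ,  1.27,  0.43, -0.21]), array([-0.49,  0.55,  2.  ,  1.61,  0.36, -0.51])]
```

```bash
python3 - <<'E'
from h import *
from rig import manip
K,N,Y=keypose()
yaw=np.radians(5.9); mid=np.mean(list(K.values()),0)
Y=np.array([-np.sin(yaw),np.cos(yaw),0]); X=np.array([np.cos(yaw),np.sin(yaw),0]); a=np.radians(40)
N=-np.sin(a)*X+np.array([0,0,np.cos(a)])
K={k:mid+Y*q*.058 for k,q in zip(('green','red','blue','yellow'),(1.5,.5,-.5,-1.5))}
z=-N; y=-Y; Rm=np.c_[np.cross(y,z),y,z]; pickle.dump((K,N,Rm),open('k.pkl','wb'))
manip.gripper_to(0.0,10)
manip.move_ptp(K['green']+N*.09,Rm)
print(manip.current_t(),manip.current_joint_pos().round(2),manip.current_opening(),manip.current_contact_force().round(1))
manip.move_straight(K['green']+N*.038,vel=.05)
print(manip.current_t(),manip.current_joint_pos().round(2),manip.current_position()-K['green']-N*.038)
for k in K:
  print(k,[np.round(manip.inverse_kinematics(K[k]+N*h,Rm),2) for h in(.038,.02,.0)])
for n in('side','top'):
  f=manip.grab_frame(n); cv2.imwrite(f'pics/{n}1.png',cv2.resize(f['color'][90:330,190:510,::-1],None,fx=2.3,fy=2.3))
E
```

```text
3.6917 [-0.17  0.26  2.23  1.74  0.18 -0.38] 9.830592527335742e-05 [ 0.2  1.  -0.2]
4.8833 [-0.15  0.4   2.17  2.19  0.2  -0.82] [-3.39191069e-05  4.02096054e-05  1.81998298e-04]
green [array([-0.15,  0.4 ,  2.17,  2.19,  0.2 , -0.82]), array([-0.14,  0.45,  2.15,  2.3 ,  0.21, -0.92]), array([-0.13,  0.5 ,  2.12,  2.39,  0.22, -1.01])]
red [array([-0.28,  0.41,  2.14,  1.87,  0.26, -0.62]), array([-0.27,  0.46,  2.12,  1.97,  0.26, -0.7 ]), array([-0.26,  0.51,  2.09,  2.06,  0.26, -0.79])]
blue [array([-0.41,  0.44,  2.1 ,  1.65,  0.32, -0.49]), array([-0.4 ,  0.48,  2.08,  1.73,  0.32, -0.56]), array([-0.38,  0.53,  2.05,  1.8 ,  0.31, -0.63])]
yellow [array([-0.52,  0.47,  2.03,  1.47,  0.39, -0.4 ]), array([-0.51,  0.51,  2.01,  1.53,  0.38, -0.45]), array([-0.49,  0.56,  1.99,  1.6 ,  0.37, -0.51])]
```

View pics/side1.png

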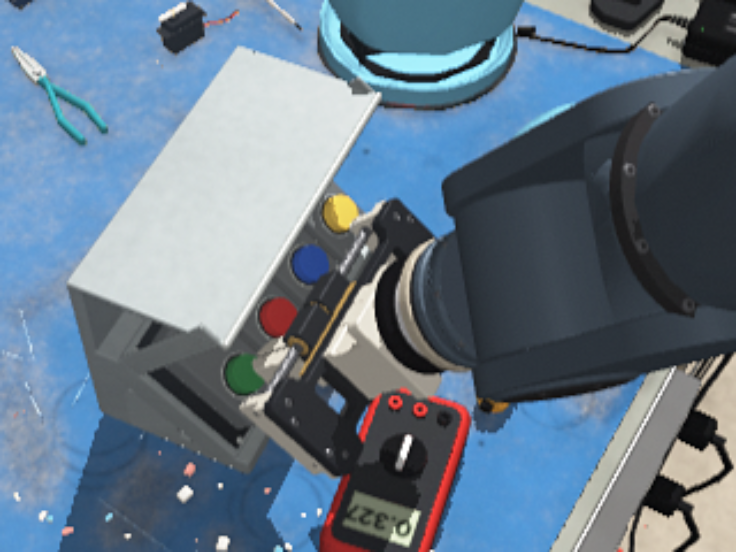

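View pics/top1.png

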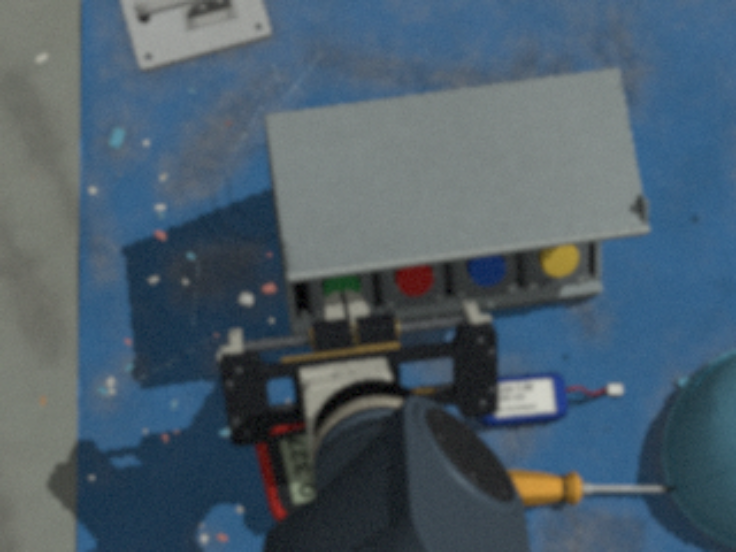

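Side and top views show the fingers centred on the green cap, at about (245,375) in the side crop, and the body clear of the hood and the loose items. Pressing green now.

```bash
cat >> h.py <<'E'
def press(manip,k):
    K,N,Rm=keypose()
    hit=manip.move_straight(K[k]-N*.004,vel=.03,guard=9)   # tip up to 12 mm beyond nominal cap top
    p=manip.current_position()
    print(k,hit,'tip depth',((K[k]-p)@N+.008).round(4),'F',manip.current_contact_force().round(1))
    manip.wait(.15); print('F',manip.current_contact_force().round(1))
    manip.move_straight(K[k]+N*.038,vel=.06); manip.wait(.15); print('t',manip.current_t())
def shot(manip,name):
    f=manip.grab_frame('side'); cv2.imwrite(f'pics/{name}.png',cv2.resize(f['color'][130:290,210:400,::-1],None,fx=3.5,fy=3.5))
E
python3 - <<'E'
from h import *
from rig import manip
press(manip,'green'); shot(manip,'g')
E
```

```text
green True tip depth 0.0025 F [-11.7  -1.9  16.5]
F [-10.   -1.7  12.7]
t 6.9917
```

View pics/g.png

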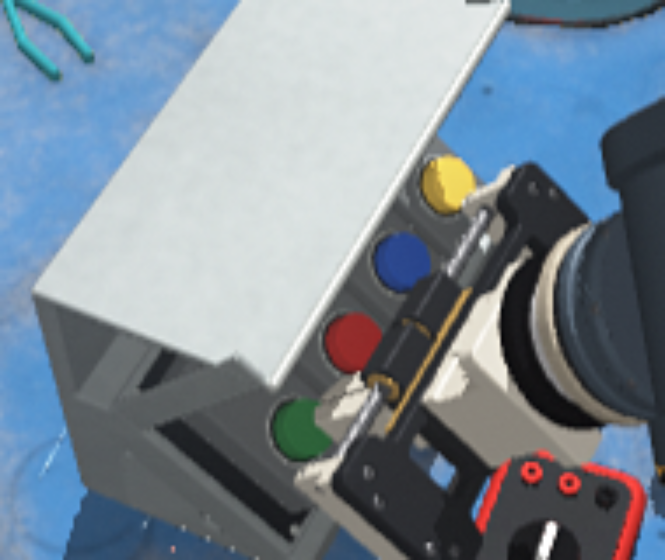

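Green's flag is hidden by the hood in this view. The stop force of about 20 N lies along the normal. I'll re-press green in small steps and check that the force profile shows the full 6 mm spring travel.

```bash
python3 - <<'E'
from h import *
from rig import manip
K,N,Rm=keypose(); k='green'
f0=manip.current_contact_force()@N
for dep in(-.008,-.006,-.004,-.003,-.002,-.001,0,.001,.002,.003):
    h=manip.move_straight(K[k]+N*(.008-dep),vel=.02,guard=14); manip.wait(.05)
    fn=manip.current_contact_force()@N-f0
    print(dep,((K[k]-manip.current_position())@N+.008).round(4),fn.round(2),h)
    if h or fn>12: break
manip.move_straight(K[k]+N*.038,vel=.08); print(manip.current_t())
# look from wrist with hand moved down-slope/back
E
```

```text
-0.008 -0.0081 0.73 False
-0.006 -0.006 0.95 False
-0.004 -0.004 1.05 False
-0.003 -0.003 0.95 False
-0.002 -0.002 2.53 False
-0.001 -0.001 3.49 False
0 0.0 2.86 False
0.001 0.001 2.89 False
0.002 0.002 4.15 False
0.003 0.0025 19.5 False
11.6
```

The cap is met at −3.3 mm and stops hard at +2.5 mm, with spring force of about 1 to 4 N in between. That is the full 6 mm, so green is done. Next are yellow and blue.

```bash
python3 - <<'E'
from h import *
from rig import manip
K,N,Rm=keypose()
for k in('yellow','blue'):
    manip.move_straight(K[k]+N*.038,vel=.1)
    print('F0',manip.current_contact_force().round(1),(manip.current_position()-K[k]-N*.038).round(4)); press(manip,k)
manip.move_straight(K['blue']+N*.12,vel=.1)
# aim the wrist camera under the hood: back off further, lower tilt
f=manip.grab_frame('wrist'); cv2.imwrite('pics/w.png',f['color'][:,:,::-1]); g=manip.grab_frame('side')
cv2.imwrite('pics/s2.png',g['color'][:,:,::-1]); print(manip.current_t(),manip.current_joint_pos().round(2))
E
```

```text
F0 [ 0.3  0.8 -0.1] [-0.      0.0004 -0.    ]
yellow True tip depth 0.0038 F [-8.4  0.1 11.6]
F [-6.4 -0.4  9.7]
t 15.55
F0 [-0.5 -0.3  0.2] [ 0.0002 -0.0002  0.0001]
blue True tip depth 0.0034 F [-9.8 -0.1 13.1]
F [-7.3  0.   9.8]
t 18.325
19.3917 [-0.48  0.23  2.18  1.26  0.38 -0.13]
```

View pics/w.png

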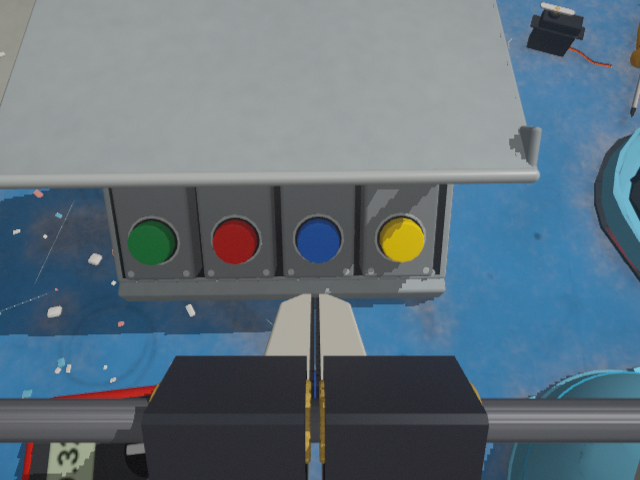

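All four caps are up. Yellow and blue stopped hard at +3.8 and +3.4 mm, consistent with green. The hood hides the flags, so I slide down-slope for a look under it.

```bash
python3 - <<'E'
from h import *
from rig import manip
K,N,Rm=keypose()
m=(K['blue']+K['red'])/2; p=manip.current_position()
for s in(.08,.07,.06,.05,.04):
    try: manip.move_straight(p-Rm[:,0]*s,vel=.1); break
    except manip.Unreachable as e: print(s,e)
f=manip.grab_frame('wrist'); cv2.imwrite('pics/w2.png',f['color'][:,:,::-1]); print(s,manip.current_t(),manip.current_position(),manip.current_contact_force().round(1))
E
```

```text
0.08 20.3917 [ 0.4654993  -0.11989672  0.12130564] [ 0.2  1.  -0.3]
```

View pics/w2.png

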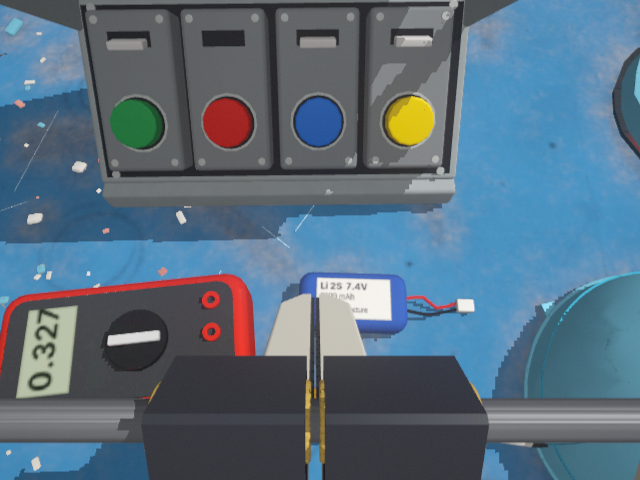

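The white flags stand up at green (127,43), blue (318,42) and yellow (412,41). Red's slot is dark, the loose items are undisturbed, and the robot touches nothing.

```bash
python3 -c "
from rig import manip
print(manip.finish_job())"
```

```text
the job is handed in; nothing more can be done
None
```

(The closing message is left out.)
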